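# Snap the pointer knob onto the valve's D-shaft

## Task

On the plumbing counter one brass valve has lost its knob and shows a bare D-shaped shaft. Pick up the white knob with the pointer nose, turn it so that its nose points the way the shaft's flat faces, push it straight down onto the shaft until it snaps fully home, and let go. Leave the round knob where it lies.

Things in the scene. Friction and masses are not known exactly. Their poses are not given: they have to be found in the camera images.
- knob_mid (a point): Loose white eight-sided knob, 48 mm across flats, 46 high, standing on its open end. A nose (upper 24 mm, 12 wide) reaches 42 mm from the axis along +x, with a black line on top. Flat faces at y = +-24, 20 wide, to grip. D-bore from below: 22 across, 37 deep, its flat on the nose side, 3.7 from the axis. Mass about 70 g. Point: on the axis, half-way up (23 mm above the underside); z up.
- nose_tip (a point): Outer end of the knob's nose, at its top edge: 42 mm from the knob's axis along the knob's +x and 23 mm above knob_mid.
- stem_seat (a point): Bare D-shaft of the fixed brass valve without handwheel. Point: on its axis at the seat (34 mm wide, 65 above the counter) where the knob's underside rests when home. Shaft 18 wide, 34 high, top 14 tapered; its flat faces +x, 2 from the axis. Spring catches at its sides (+-y) stop a knob 19 mm high; a push of 8 to 15 N snaps it down. Play 2 mm, 10 degrees. Valve 110 mm along y; z up.
- round_knob_mid (a point): Bystander: a loose round white knob without nose, 54 mm diameter, 26 mm high. Point at its centre, 13 mm above the counter.
Mind the look-alikes: they are no part of the job. Leave any orange, pink or turquoise look-alike of the part that bears knob_mid alone.

How it is judged (in metres and radians):
At the end, for the whole second after the job is handed in: The pointer knob sits on the D-shaft, snapped home: its underside within 4 mm of the seat, its axis within 10 mm of the shaft's, upright within 10 degrees, its nose pointing the way the flat faces, within 30 degrees (nose tip at least 25 mm out on the flat's side); released (z of knob_mid in the frame of stem_seat between 0.017 and 0.027 m and horizontal distance between knob_mid and stem_seat below 0.01 m and angle between the x axis of knob_mid and the x axis of stem_seat, either way round below 0.52 rad and angle between knob_mid's own z axis and vertical below 0.17 rad and x of nose_tip in the frame of stem_seat above 0.025 m); the robot touches nothing.
It fails at once if the round knob is moved by more than 40 mm (distance of round_knob_mid from where it was at the start of the episode above 0.04 m).
It also fails if it takes over 35 s, if anything falls off the work surface, if the arm or the gripper's body presses on something with over 40 N, if the wrist force passes 120 N, or if a joint passes its speed limit or range.

## Robot

A 6-joint arm with a two-finger parallel gripper is mounted at the origin on the work surface. World frame = base frame: x ahead of the robot, y to its left, z up, the work surface at z = 0. Lengths are in mm, angles in rad, forces in N, time in s.
With the tool pointing down it reaches from about 400 to 925 mm from the base axis. Payload 12.5 kg.
Tool frame: the origin (TCP) lies on the mounting face of the last link; the fingertips stand 190 mm ahead of it and the grasp point (between the pads) lies 171 mm ahead of it (env.grasp_offset is the distance from the TCP to the grasp point, in mm); z points along the fingers, y is the direction in which the jaws open and shut (so a half turn about z gives the same grasp; the last joint's range is limited). The gripper opens to 95 mm and grips with 3 to 60 N. Pads are 20 mm wide; open, the fingers measure 119 mm over their backs; the gripper's body (75 mm by 180 mm) begins 59 mm behind the grasp point.
Start: joints at [1.058, 0.491, 1.559, -0, 1.092, -0.106], TCP at [247.272, 574.005, 404.761] pointing down, gripper open.
Joint ranges: [-3.1, 3.1], [-0.84, 2.19], [0.05, 2.79], [-1.13, 4.28], [0.06, 2.93], [-2.69, 2.69]. Speed limits (rad/s): [2.22, 2.22, 2.79, 3.14, 3.14, 3.14].

## Interface

Orientations are given as [roll, pitch, yaw] about the fixed x, y, z axes, in that order (R = Rz(yaw) Ry(pitch) Rx(roll)).
In Python, from cell import env, viewer gives the robot as it stands.
- The arm moves only by the tool play_rows, never from a script. Its argument "increments" is a list of rows, each an object of numbers: "dx", "dy", "dz": the shift along the tool's x, y, z in mm; "rx", "ry", "rz": the turn, a rotation vector about the tool's x, y, z in units of 6 degrees (1.0 is 6 degrees). A call has 1 to 8 rows; each row is the pose to reach, as a shift and turn from the pose measured when the call began, along the tool's axes at that moment; what a row does not reach only later rows make up. A row lasts 1/12 s, in which the tool goes at most 41.7 mm and 7.16 degrees, less where a joint would pass 70% of its speed; a pose out of reach is approached as far as the arm can. A call with a gripper value outside its range is refused whole. "fingers" is the opening, from 0 (shut) to 1 (fully open), set as the call begins (left out, the last holds). The fingers move at their own pace and stop on an object; the grip force is fixed at half the most. Time passes only in rows, so rows that repeat a pose let the fingers close. It gives the time, the measured TCP pose, the force and the opening at its end, in the units of the state.
- env.state(): the state, without advancing time (a new reading comes with each control period).
- viewer.read_camera(name): name is "scene" or "top"; returns a dict with "image" (384x512x3 uint8, red, green, blue), "fx", "fy", "cx", "cy" (pixels), "rvec" (rotation vector, rad) and "tvec" (3), from world to camera coordinates, as OpenCV has them. Camera axes: x right, y down, z forward; pixel columns grow to the right and rows downward; lengths in mm; the calibration is good to about 2 mm. A picture is of the moment at which its call begins. There is no depth.
- env.job_done(): hands the job in, once; it reports no verdict.
The state is a dict: "t": time; "joints": joint angles; "qvel": joint speeds; "tau": joint torques, N m; "eef_pos": TCP position; "tcp_rot": TCP orientation; "ft_force": force on the tool from outside, world axes, zero at the start; "moment": the same for the moment, N m; "opening": opening from 0.0 (shut) to 1.0 (fully open).
Only numpy, scipy, OpenCV 4.12 (cv2) and the standard library are available. Lean on these libraries where they do the work, as an engineer would, in place of code of your own. Each camera call takes 0.05 s, during which the arm holds its last target.

## Working session

There is one attempt and no reset: what is moved stays moved. The work goes in short steps, Python scripts to look and compute and a tool call to move; the robot and the scene stay as the last step left them, time stands still between calls to the robot, and variables do not carry over. Pictures are saved under pics/ and viewed, and the job is handed in when it is done.

Besides the shell and the picture viewer there is one more tool, called by a JSON object that holds its "name" and its "arguments", one argument or row to a line. play_rows: Moves the arm, as the interface text tells. Its arguments: {"type":"object","properties":{"increments":{"type":"array","items":{"type":"object","properties":{"dx":{"type":"number"},"dy":{"type":"number"},"dz":{"type":"number"},"rx":{"type":"number"},"ry":{"type":"number"},"rz":{"type":"number"}}}},"fingers":{"type":"number"}},"required":["increments"]}

```bash
ls; mkdir -p pics; cat > h.py <<'E'
import numpy as np, cv2
from cell import env, viewer
def ray(c,u,v):
    R=cv2.Rodrigues(np.array(c['rvec'],float))[0]; t=np.array(c['tvec'],float).ravel()
    d=R.T@np.array([(u-c['cx'])/c['fx'],(v-c['cy'])/c['fy'],1]); return -R.T@t,d
def at(c,u,v,z):
    o,d=ray(c,u,v); return o+d*(z-o[2])/d[2]
def proj(c,P):
    K=np.array([[c['fx'],0,c['cx']],[0,c['fy'],c['cy']],[0,0,1.]])
    return cv2.projectPoints(np.array(P,float).reshape(-1,1,3),np.array(c['rvec'],float),np.array(c['tvec'],float),K,None)[0].reshape(-1,2)
def save(c,name,crop=None,s=1):
    im=c['image'][:,:,::-1]
    if crop: x0,y0,x1,y1=crop; im=im[y0:y1,x0:x1]
    cv2.imwrite('pics/'+name,cv2.resize(im,None,fx=s,fy=s,interpolation=cv2.INTER_CUBIC))
E
python3 - <<'E'
from h import *
import pickle
for n in('scene','top'):
    c=viewer.read_camera(n); save(c,n+'0.png',None,1.5); pickle.dump(c,open(n+'.pkl','wb')); print(n,ray(c,256,192),c['fx'])
print(env.state())
E
```

```text
pics
scene (array([1134.10573448, -212.25333887,  605.19284216]), array([-0.7139733 ,  0.265362  , -0.64798872])) 456.4169780191957
top (array([453.09992148,  -1.55304778, 944.74553959]), array([ 0.08367901, -0.02737583, -0.99627416])) 433.83306875000557
{'t': 0.1, 'joints': array([ 1.05836923e+00,  4.91476941e-01,  1.55940761e+00, -2.75470305e-05,
        1.09167992e+00, -1.05635448e-01]), 'qvel': array([-4.14821411e-05, -2.33209003e-03,  8.64335952e-04,  4.42036353e-04,
        1.33892945e-03,  1.92449267e-03]), 'tau': array([ 2.90583863e-03, -6.13626909e+01, -2.58608687e+01,  6.93841791e-02,
        4.69677290e-02, -5.84420235e-06]), 'eef_pos': array([247.27422237, 573.96496463, 404.22738916]), 'tcp_rot': array([-3.14062367e+00, -7.81716722e-05,  2.73481368e+00]), 'ft_force': array([-0.24800627, -0.18197593,  0.43368932]), 'moment': array([ 0.0187908 , -0.04828543,  0.04360689]), 'opening': 0.9995631243436601}
```

View pics/scene0.png

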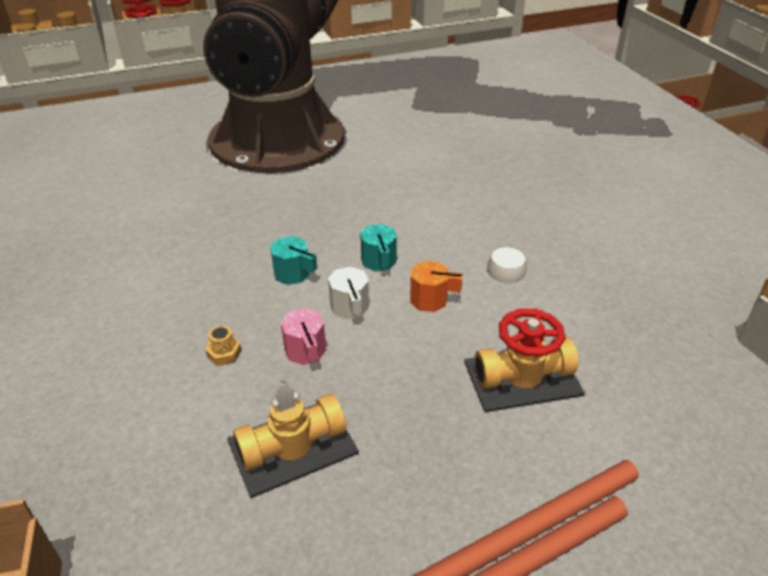

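View pics/top0.png

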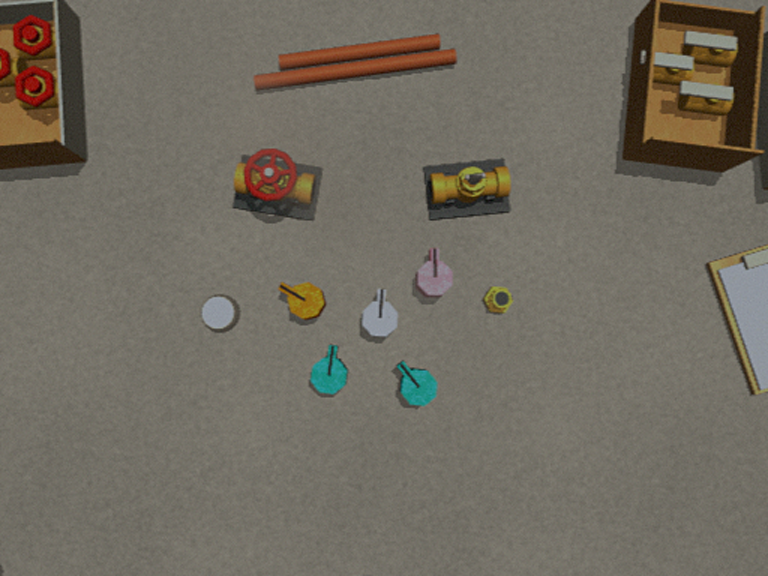

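The white knob is at about (379,319) in the top picture, nose up towards the valves. The bare valve is at about (470,183). Orange, pink and turquoise look-alikes surround the knob.

```bash
python3 - <<'E'
from h import *
import pickle
c=pickle.load(open('top.pkl','rb'));s=pickle.load(open('scene.pkl','rb'))
save(c,'tk.png',(180,150,320,280),5.6)
save(c,'tv.png',(275,95,350,150),10)
save(s,'sv.png',(140,240,250,330),7)
E
```

```text
(no output)
```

View pics/tk.png

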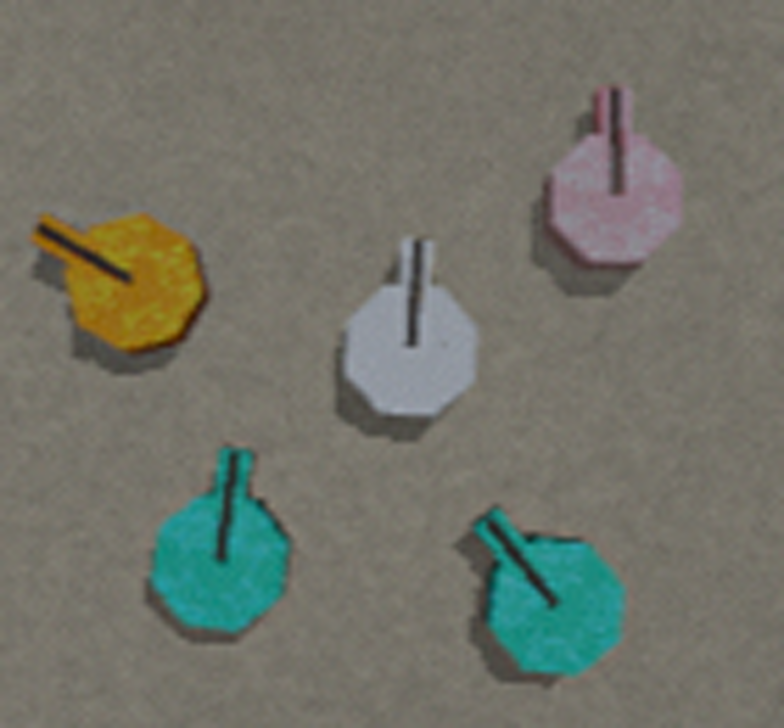

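View pics/tv.png

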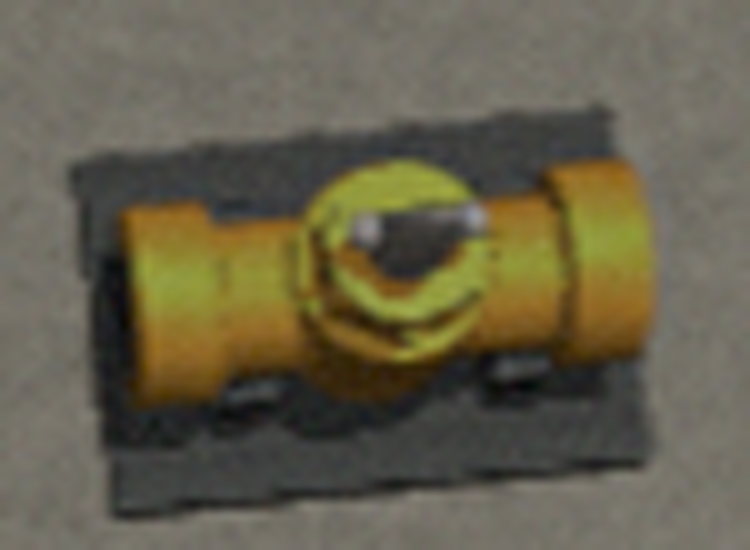

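View pics/sv.png

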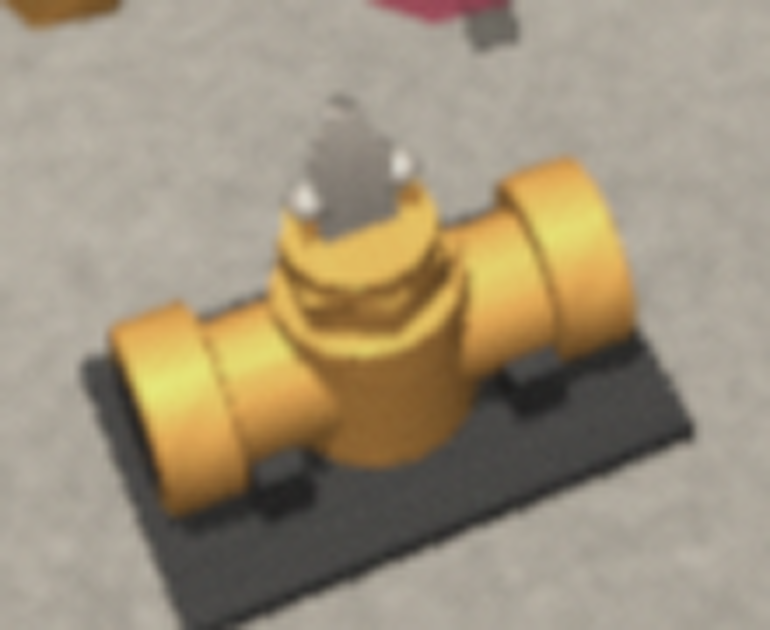

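```bash
cat > fit.py <<'E'
from h import *
import pickle
c=pickle.load(open('top.pkl','rb'));s=pickle.load(open('scene.pkl','rb'))
def px(X,Y,k,x0,y0): return ((X+.5)/k-.5+x0,(Y+.5)/k-.5+y0)
K=lambda X,Y,z: at(c,*px(X,Y,5.6,180,150),z)
V=lambda X,Y,z: at(c,*px(X,Y,10,275,95),z)
S=lambda X,Y,z: at(s,*px(X,Y,7,140,240),z)
if __name__=='__main__':
    print('knob ctr',K(410.5,349,46)); a=K(412,345,46);b=K(418,241,46);print('line yaw',np.arctan2(*(b-a)[1::-1]),'tip',b, np.hypot(*(b-K(410.5,349,46))[:2]))
    for p,q in(((75,163),(605,105)),((115,515),(645,462))):
        d=V(*p,4)-V(*q,4);print('top plate yaw',np.arctan2(d[1],d[0])-np.pi/2,np.linalg.norm(d))
    d=S(85,360,4)-S(185,630,4);print('scene plate side dir',np.arctan2(d[1],d[0]))
    d=S(690,435,4)-S(210,630,4);print('scene front dir',np.arctan2(d[1],d[0])-np.pi/2)
    print('seat top view R,T',V(488,260,65),V(398,160,65),'scene L R',S(283,230,65),S(438,215,65),S(360,283,65))
E
python3 fit.py
```

```text
knob ctr [487.17144122 -20.02357873  46.        ]
line yaw -0.05200693820025443 tip [527.2557625  -22.57929934  46.        ] 40.16571324079279
top plate yaw 0.1208909340449622 118.77495549449463
top plate yaw 0.10961029560827806 117.7480802942658
scene plate side dir -3.0537920156782614
scene front dir 0.10260523268512234
seat top view R,T [ 676.50290934 -164.46814172   65.        ] [ 697.46406895 -145.9503528    65.        ] scene L R [ 674.40422578 -164.39124212   65.        ] [ 682.11850057 -131.88161791   65.        ] [ 694.27655223 -152.35111238   65.        ]
```

```bash
cat > ov.py <<'E'
from fit import *
def model(x,y,yaw,P):
    P=np.array(P,float);C,Sn=np.cos(yaw),np.sin(yaw)
    return np.c_[x+C*P[:,0]-Sn*P[:,1],y+Sn*P[:,0]+C*P[:,1],P[:,2]]
th=np.linspace(0,2*np.pi,60)
def knob(z0=0):
    o=[(24/np.cos(np.pi/8)*np.cos(a),24/np.cos(np.pi/8)*np.sin(a),z0+46) for a in np.pi/8+np.arange(9)*np.pi/4]
    n=[(24,6,z0+46),(42,6,z0+46),(42,-6,z0+46),(24,-6,z0+46)]
    b=[(p[0],p[1],z0) for p in o]
    return [o,n,b]
a0=np.arccos(2/9); t2=np.linspace(a0,2*np.pi-a0,40)
D=lambda z,r=9:[(r*np.cos(a),r*np.sin(a),z) for a in t2]+[(2,r*np.sin(a0),z)]
valve=[[(17*np.cos(a),17*np.sin(a),65) for a in th],D(65),D(85)]
def over(cam,crop,k,items,name):
    x0,y0,x1,y1=crop
    im=cv2.resize(cam['image'][y0:y1,x0:x1,::-1],None,fx=k,fy=k,interpolation=cv2.INTER_CUBIC)
    for (x,y,yaw,polys) in items:
        for P in polys:
            q=(proj(cam,model(x,y,yaw,P))-[x0,y0]+.5)*k-.5
            cv2.polylines(im,[np.round(q).astype(int)],False,(255,0,0),1)
    cv2.imwrite('pics/'+name,im)
E
python3 - <<'E'
from ov import *
k=(487.2,-20,-.052,knob());v=(679.8,-147.8,.11,valve)
over(c,(275,95,350,150),10,[v],'o1.png')
over(s,(140,240,250,330),7,[v],'o2.png')
over(c,(220,185,280,240),8,[k],'o3.png')
over(s,(205,170,260,220),10,[k],'o4.png')
a=[cv2.resize(cv2.imread(f'pics/o{i}.png'),(400,300)) for i in(1,2,3,4)]
cv2.imwrite('pics/o.png',np.vstack([np.hstack(a[:2]),np.hstack(a[2:])]))
E
```

```text
(no output)
```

View pics/o.png

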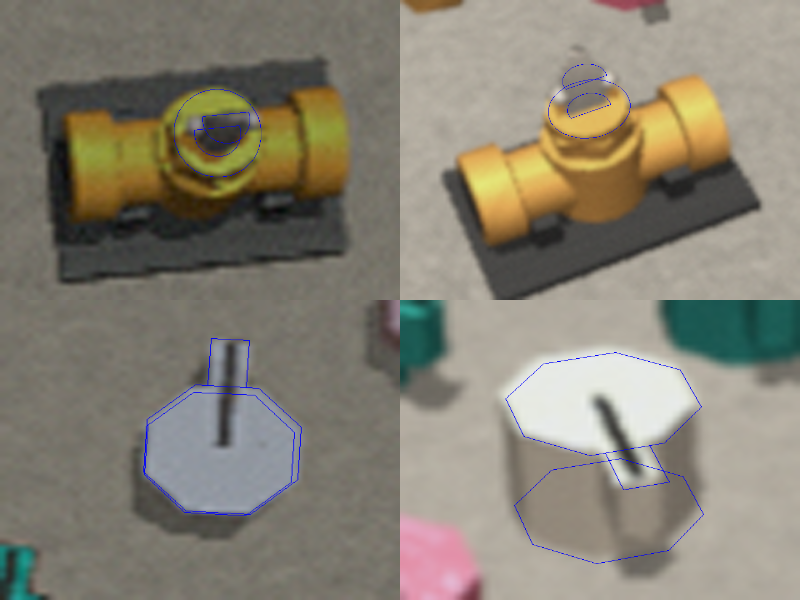

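View pics/o2.png

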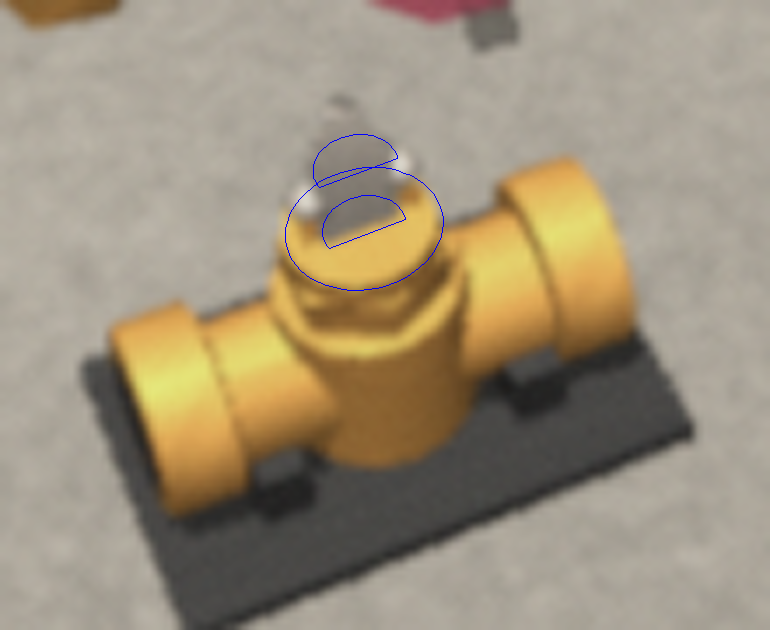

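View pics/o1.png

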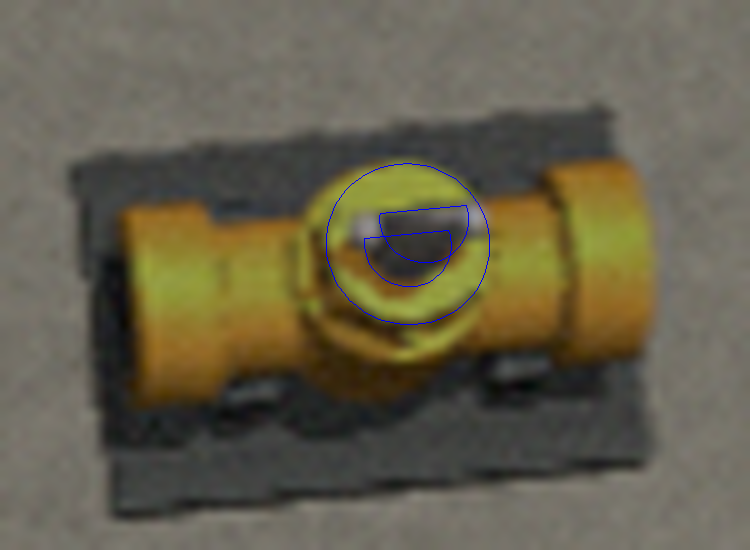

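The overlay agrees within about 2 mm. The residual bias is the same for the knob and the valve in each camera, so I'll do the final alignment relatively. Next I'll move over the knob.

```bash
cat > go.py <<'E'
import sys
from h import *
from scipy.spatial.transform import Rotation as R
x,y,z,yaw=map(float,sys.argv[1:5])
s=env.state(); R0=R.from_euler('xyz',s['tcp_rot']); R1=R.from_euler('xyz',[np.pi,0,yaw])
print('t',s['t'],'pos',s['eef_pos'].round(1),'rot',s['tcp_rot'].round(4),'F',s['ft_force'].round(1),'op',s['opening'])
print('d',(R0.inv().apply(np.array([x,y,z])-s['eef_pos'])).round(1),'r',np.degrees((R0.inv()*R1).as_rotvec()/6).round(2))
E
python3 go.py 487.2 -20 300 3.09
```

```text
t 0.1 pos [247.3 574.  404.2] rot [-3.1406e+00 -1.0000e-04  2.7348e+00] F [-0.2 -0.2  0.4] op 0.9995631243436601
d [-455.4 -450.5  104.6] r [-0.01 -0.   -3.39]
```

{"name": "play_rows", "arguments": {
  "increments": [
    {"dx": -20, "dy": -20},
    {"dx": -48, "dy": -48, "rz": -0.5},
    {"dx": -76, "dy": -75, "rz": -1},
    {"dx": -104, "dy": -103, "rz": -1.6},
    {"dx": -132, "dy": -130, "rz": -2.2},
    {"dx": -160, "dy": -158, "rz": -2.8},
    {"dx": -188, "dy": -186, "rz": -3.4},
    {"dx": -216, "dy": -213, "rz": -3.4}
  ],
  "fingers": 0.78
}}

```text
invalid input
```

```bash
python3 go.py 487.2 -20 300 3.09
```

```text
t 0.1 pos [247.3 574.  404.2] rot [-3.1406e+00 -1.0000e-04  2.7348e+00] F [-0.2 -0.2  0.4] op 0.9995631243436601
d [-455.4 -450.5  104.6] r [-0.01 -0.   -3.39]
```

{"name": "play_rows", "arguments": {
  "increments": [
    {"dx": -20, "dy": -20, "dz": 0, "rx": 0, "ry": 0, "rz": 0},
    {"dx": -48, "dy": -48, "dz": 0, "rx": 0, "ry": 0, "rz": -0.5},
    {"dx": -76, "dy": -75, "dz": 0, "rx": 0, "ry": 0, "rz": -1},
    {"dx": -104, "dy": -103, "dz": 0, "rx": 0, "ry": 0, "rz": -1.6},
    {"dx": -132, "dy": -130, "dz": 0, "rx": 0, "ry": 0, "rz": -2.2},
    {"dx": -160, "dy": -158, "dz": 0, "rx": 0, "ry": 0, "rz": -2.8},
    {"dx": -188, "dy": -186, "dz": 0, "rx": 0, "ry": 0, "rz": -3.4},
    {"dx": -216, "dy": -213, "dz": 0, "rx": 0, "ry": 0, "rz": -3.4}
  ],
  "fingers": 0.78
}}

```text
t: 0.77
eef_pos: [361.5, 291.1, 404.3]
tcp_rot: [-3.141, -0.001, 3.095]
ft_force: [1.1, 0.1, -0.6]
opening: 0.776
```

```bash
python3 go.py 487.2 -20 300 3.09
```

```text
t 0.7667 pos [361.5 291.1 404.3] rot [-3.1405e+00 -6.0000e-04  3.0951e+00] F [ 1.1  0.1 -0.6] op 0.7762484829708765
d [-140.1 -304.8  104.6] r [-0.01 -0.01  0.05]
```

{"name": "play_rows", "arguments": {
  "increments": [
    {"dx": -17, "dy": -37, "dz": 0, "rx": 0, "ry": 0, "rz": 0},
    {"dx": -34, "dy": -74, "dz": 10, "rx": 0, "ry": 0, "rz": 0},
    {"dx": -51, "dy": -111, "dz": 20, "rx": 0, "ry": 0, "rz": 0},
    {"dx": -68, "dy": -148, "dz": 30, "rx": 0, "ry": 0, "rz": 0},
    {"dx": -85, "dy": -184, "dz": 40, "rx": 0, "ry": 0, "rz": 0},
    {"dx": -102, "dy": -221, "dz": 50, "rx": 0, "ry": 0, "rz": 0},
    {"dx": -119, "dy": -257, "dz": 60, "rx": 0, "ry": 0, "rz": 0},
    {"dx": -134, "dy": -292, "dz": 70, "rx": 0, "ry": 0, "rz": 0}
  ]
}}

```text
t: 1.43
eef_pos: [482.2, -9.1, 334.0]
tcp_rot: [-3.141, -0.001, 3.095]
ft_force: [1.0, 0.8, -0.2]
opening: 0.781
```

```bash
python3 go.py 487.2 -20 250 3.09
```

```text
t 1.4333 pos [482.2  -9.1 334. ] rot [-3.1405e+00 -5.0000e-04  3.0948e+00] F [ 1.   0.8 -0.2] op 0.7812976369529652
d [ -5.6 -10.6  84. ] r [-0.01 -0.01  0.05]
```

{"name": "play_rows", "arguments": {
  "increments": [
    {"dx": -3, "dy": -6, "dz": 20, "rx": 0, "ry": 0, "rz": 0},
    {"dx": -5.6, "dy": -10.6, "dz": 45, "rx": 0, "ry": 0, "rz": 0.05},
    {"dx": -5.6, "dy": -10.6, "dz": 65, "rx": 0, "ry": 0, "rz": 0.05},
    {"dx": -5.6, "dy": -10.6, "dz": 79, "rx": 0, "ry": 0, "rz": 0.05},
    {"dx": -5.6, "dy": -10.6, "dz": 79, "rx": 0, "ry": 0, "rz": 0.05},
    {"dx": -5.6, "dy": -10.6, "dz": 79, "rx": 0, "ry": 0, "rz": 0.05}
  ]
}}

```text
t: 1.93
eef_pos: [487.3, -20.1, 254.7]
tcp_rot: [-3.141, -0.002, 3.09]
ft_force: [-0.1, -0.7, 0.7]
opening: 0.78
```

```bash
python3 go.py 487.2 -20 199 3.09; python3 -c "
from h import *
c=viewer.read_camera('scene');save(c,'s1.png',(160,90,360,240),4)"
```

```text
t 1.9333 pos [487.3 -20.1 254.7] rot [-3.1407e+00 -2.2000e-03  3.0895e+00] F [-0.1 -0.7  0.7] op 0.7797670714673931
d [-0.   0.1 55.7] r [-0.01 -0.02 -0.  ]
```

View pics/s1.png

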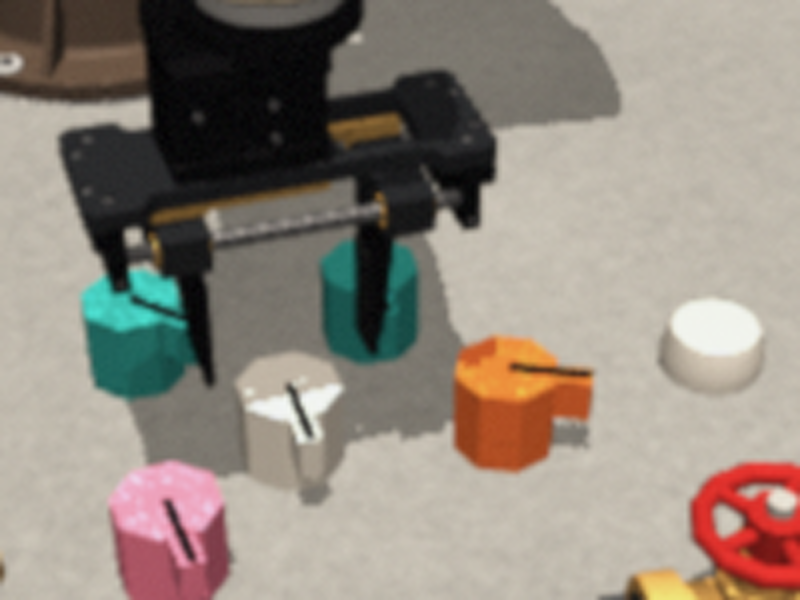

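The open jaws straddle the white knob at about (290,400) in the crop, and the way down is clear of the neighbours.

{"name": "play_rows", "arguments": {
  "increments": [
    {"dx": 0, "dy": 0, "dz": 15, "rx": 0, "ry": 0, "rz": 0},
    {"dx": 0, "dy": 0, "dz": 30, "rx": 0, "ry": 0, "rz": 0},
    {"dx": 0, "dy": 0, "dz": 45, "rx": 0, "ry": 0, "rz": 0},
    {"dx": 0, "dy": 0, "dz": 55.7, "rx": 0, "ry": 0, "rz": 0},
    {"dx": 0, "dy": 0, "dz": 55.7, "rx": 0, "ry": 0, "rz": 0},
    {"dx": 0, "dy": 0, "dz": 55.7, "rx": 0, "ry": 0, "rz": 0}
  ]
}}

```text
t: 2.48
eef_pos: [487.6, -20.0, 200.4]
tcp_rot: [-3.14, -0.0, 3.09]
ft_force: [0.4, -0.2, 0.5]
opening: 0.777
```

{"name": "play_rows", "arguments": {
  "increments": [
    {"dx": 0, "dy": 0, "dz": 0, "rx": 0, "ry": 0, "rz": 0},
    {"dx": 0, "dy": 0, "dz": 0, "rx": 0, "ry": 0, "rz": 0},
    {"dx": 0, "dy": 0, "dz": 0, "rx": 0, "ry": 0, "rz": 0},
    {"dx": 0, "dy": 0, "dz": 0, "rx": 0, "ry": 0, "rz": 0},
    {"dx": 0, "dy": 0, "dz": 0, "rx": 0, "ry": 0, "rz": 0},
    {"dx": 0, "dy": 0, "dz": 0, "rx": 0, "ry": 0, "rz": 0},
    {"dx": 0, "dy": 0, "dz": 0, "rx": 0, "ry": 0, "rz": 0},
    {"dx": 0, "dy": 0, "dz": 0, "rx": 0, "ry": 0, "rz": 0}
  ],
  "fingers": 0.3
}}

```text
t: 3.15
eef_pos: [487.6, -20.0, 200.8]
tcp_rot: [-3.14, 0.001, 3.09]
ft_force: [-1.3, 0.1, 5.9]
opening: 0.503
```

{"name": "play_rows", "arguments": {
  "increments": [
    {"dx": 0, "dy": 0, "dz": -10, "rx": 0, "ry": 0, "rz": 0},
    {"dx": 0, "dy": 0, "dz": -25, "rx": 0, "ry": 0, "rz": 0},
    {"dx": 0, "dy": 0, "dz": -45, "rx": 0, "ry": 0, "rz": 0},
    {"dx": 0, "dy": 0, "dz": -70, "rx": 0, "ry": 0, "rz": 0},
    {"dx": 0, "dy": 0, "dz": -95, "rx": 0, "ry": 0, "rz": 0},
    {"dx": 0, "dy": 0, "dz": -115, "rx": 0, "ry": 0, "rz": 0},
    {"dx": 0, "dy": 0, "dz": -125, "rx": 0, "ry": 0, "rz": 0},
    {"dx": 0, "dy": 0, "dz": -130, "rx": 0, "ry": 0, "rz": 0}
  ]
}}

```text
t: 3.82
eef_pos: [487.4, -19.8, 333.1]
tcp_rot: [-3.14, 0.003, 3.09]
ft_force: [-0.5, 0.2, -1.4]
opening: 0.503
```

```bash
python3 go.py 679.8 -147.8 330 3.2516
```

```text
t 3.8167 pos [487.4 -19.8 333.1] rot [-3.1401  0.0033  3.09  ] F [-0.5  0.2 -1.4] op 0.5029976181078478
d [-198.7 -118.     3.9] r [-0.02  0.03 -1.54]
```

{"name": "play_rows", "arguments": {
  "increments": [
    {"dx": -20, "dy": -12, "dz": 0, "rx": 0, "ry": 0, "rz": -0.2},
    {"dx": -46, "dy": -28, "dz": 0, "rx": 0, "ry": 0, "rz": -0.4},
    {"dx": -76, "dy": -45, "dz": 0, "rx": 0, "ry": 0, "rz": -0.6},
    {"dx": -108, "dy": -64, "dz": 0, "rx": 0, "ry": 0, "rz": -0.8},
    {"dx": -140, "dy": -83, "dz": 0, "rx": 0, "ry": 0, "rz": -1.0},
    {"dx": -168, "dy": -100, "dz": 2, "rx": 0, "ry": 0, "rz": -1.3},
    {"dx": -188, "dy": -112, "dz": 4, "rx": 0, "ry": 0.03, "rz": -1.5},
    {"dx": -198.7, "dy": -118, "dz": 4, "rx": 0, "ry": 0.03, "rz": -1.54}
  ]
}}

```text
t: 4.48
eef_pos: [681.3, -149.6, 328.5]
tcp_rot: [-3.14, -0.001, -3.032]
ft_force: [1.2, 1.7, -1.6]
opening: 0.505
```

{"name": "play_rows", "arguments": {
  "increments": [
    {"dx": 0, "dy": 0, "dz": 0, "rx": 0, "ry": 0, "rz": 0},
    {"dx": 0, "dy": 0, "dz": 0, "rx": 0, "ry": 0, "rz": 0}
  ]
}}

```text
t: 4.65
eef_pos: [681.1, -149.9, 327.3]
tcp_rot: [-3.141, -0.003, -3.032]
ft_force: [-0.8, 0.4, -1.1]
opening: 0.503
```

```bash
python3 go.py 679.8 -147.8 330 3.2516; python3 -c "
from h import *
import pickle
c=viewer.read_camera('scene');save(c,'s2.png',(120,170,270,330),5);pickle.dump(c,open('s2.pkl','wb'))
c=viewer.read_camera('top');save(c,'t2.png',(250,60,400,180),5);pickle.dump(c,open('t2.pkl','wb'))"
```

```text
t 4.65 pos [ 681.1 -149.9  327.3] rot [-3.141  -0.0034 -3.0323] F [-0.8  0.4 -1.1] op 0.5031827627894465
d [ 1.1  2.2 -2.7] r [-0.01 -0.03 -0.01]
```

View pics/s2.png

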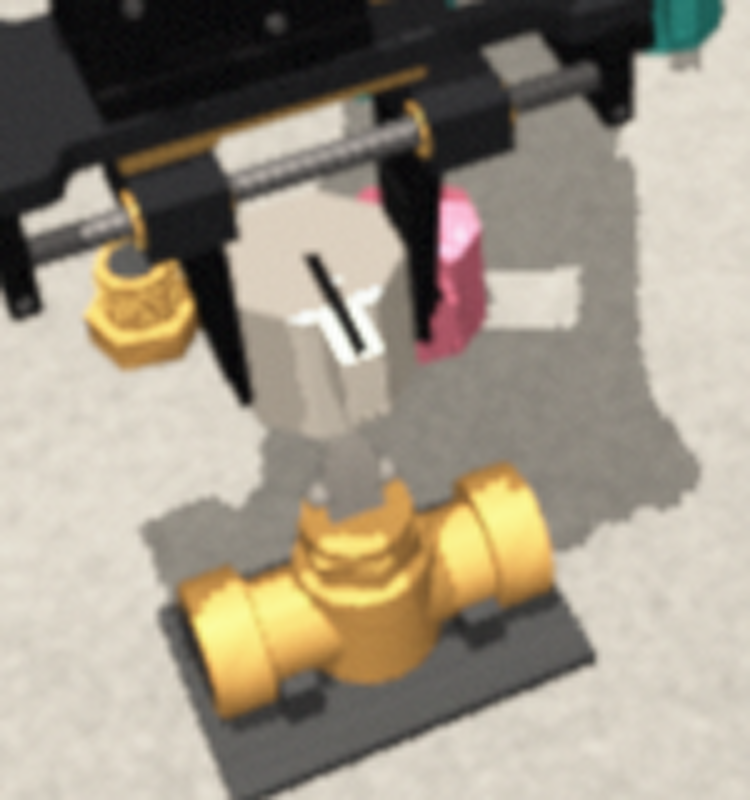

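View pics/t2.png

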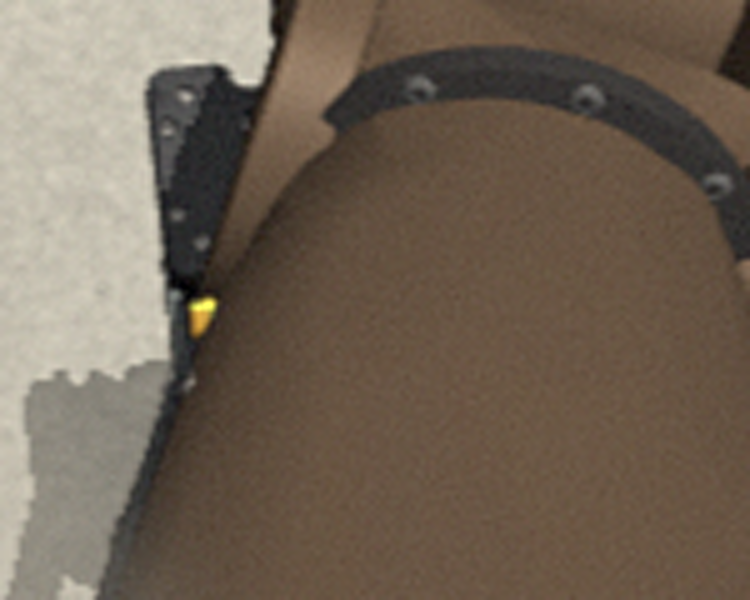

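The top camera is occluded. The scene view shows the held knob with its nose facing the flat's side. I'll overlay models to measure the relative offset.

```bash
cat > o5.py <<'E'
from ov import *
s2=pickle.load(open('s2.pkl','rb'))
k=(681.1,-149.9,.1093,knob(126.5));v=(679.8,-147.8,.11,valve+[D(99-14)])
over(s2,(160,205,210,255),12,[k],'o5.png')
over(s,(170,245,215,285),14,[(679.8,-147.8,.11,[valve[0],valve[1]])],'o6.png')
E
python3 o5.py
```

```text
(no output)
```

View pics/o5.png

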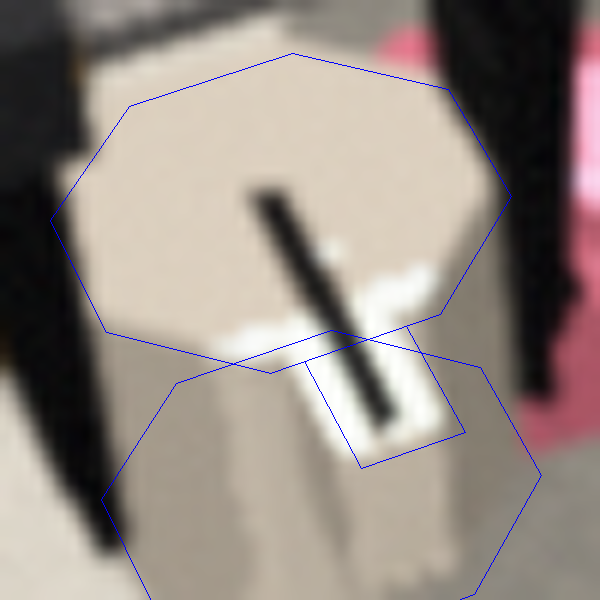

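View pics/o6.png

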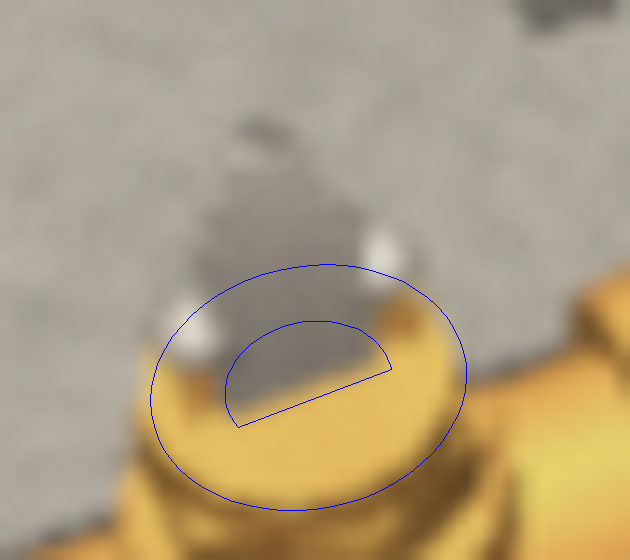

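```bash
python3 - <<'E'
from ov import *
s2=pickle.load(open('s2.pkl','rb'))
save(s2,'k2.png',(160,202,208,260),12)
over(s,(205,170,260,220),12,[(487.2,-20,-.052,knob()[:2])],'o7.png')
E
```

```text
(no output)
```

View pics/k2.png

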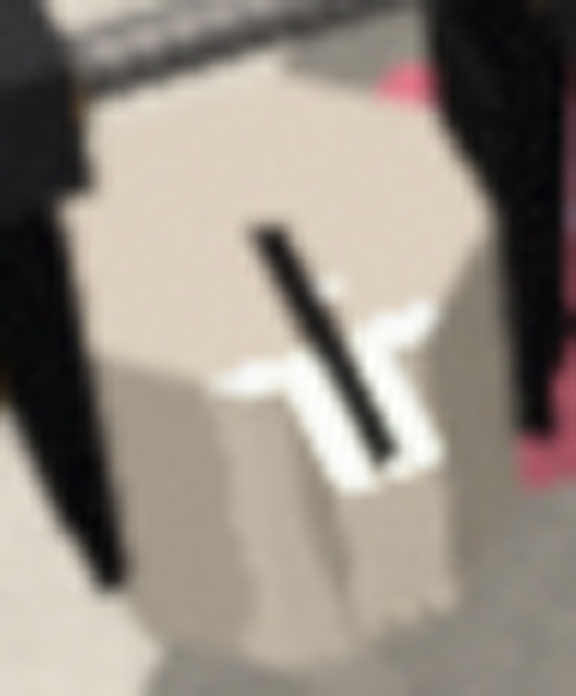

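View pics/o7.png

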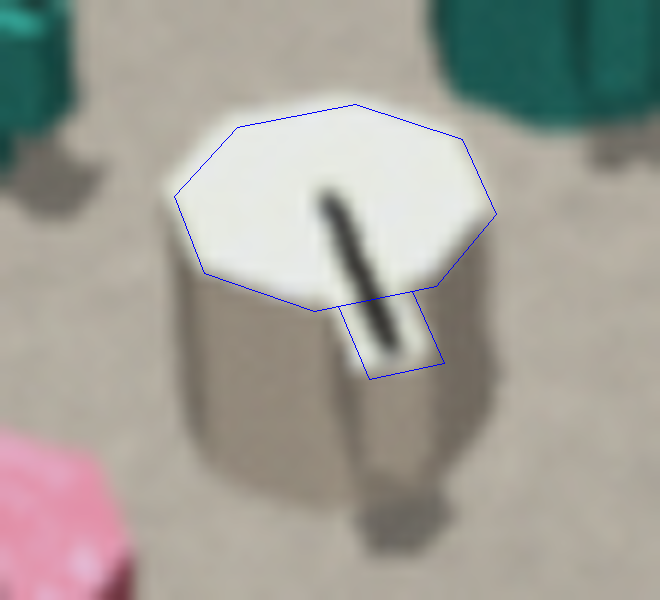

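```bash
cat > pf.py <<'E'
from ov import *
from scipy.optimize import least_squares
from scipy.spatial.transform import Rotation as R
a=9.94
M=dict(fl=(24,-a,23),fr=(24,a,23),r=(a,24,23),l=(a,-24,23),br=(-a,24,23),b=(-24,a,23),bl=(-24,-a,23),bk=(-a,-24,23),nl=(42,-6,23),nr=(42,6,23),l0=(12,0,23),bfl=(24,-a,-23),bl_=(a,-24,-23),nlb=(42,-6,-1),nrb=(42,6,-1))
def fit(cam,obs,k,x0,y0,p0,free,sig=0.3):
    n=list(obs);P=np.array([M[i] for i in n],float);Q=np.array([px(*obs[i],k,x0,y0) for i in n])
    def f(q):
        p=np.array(p0,float);p[free]=q
        W=R.from_euler('xyz',p[3:]).apply(P)+p[:3]
        return (proj(cam,W)-Q).ravel()
    r=least_squares(f,np.array(p0,float)[free],x_scale=[10 if i<3 else .1 for i in free]);e=r.fun.reshape(-1,2)
    print(dict(zip(free,r.x.round(3))),'rms px',np.sqrt((e**2).mean()).round(3));print({i:v.round(2).tolist() for i,v in zip(n,e)})
    return r.x
if __name__=='__main__':
    s2=pickle.load(open('s2.pkl','rb'))
    o=dict(fl=(213,388),fr=(437,308),r=(492,215),l=(92,355),br=(432,115),b=(278,60),nl=(350,493),nr=(441,460))
    p0=[681.1,-149.9,149.5,0,0,.109]
    fit(s2,o,12,160,202,p0,[0,1,5]); fit(s2,o,12,160,202,p0,[0,1,2,5]); fit(s2,o,12,160,202,p0,[0,1,3,4,5]);fit(s2,o,12,160,202,p0,[0,1,2,3,4,5])
    o=dict(fl=(312,312),fr=(435,288),r=(491,213),l=(192,267),br=(457,136),b=(345,97),bl=(228,120),bk=(166,190),nl=(362,374),nr=(440,352))
    p0=[487,-20,23,0,0,-.05];print('initial')
    fit(s,o,12,205,170,p0,[0,1,5]);fit(s,o,12,205,170,p0,[0,1,3,4,5])
E
python3 pf.py
```

```text
{0: np.float64(677.398), 1: np.float64(-151.104), 5: np.float64(0.099)} rms px 1.101
{'fl': [2.97, 0.06], 'fr': [-1.51, 2.01], 'r': [0.03, -0.02], 'l': [-0.44, -0.64], 'br': [-0.04, -0.55], 'b': [-0.1, 0.95], 'nl': [-1.02, -0.7], 'nr': [0.1, -0.92]}
{0: np.float64(688.397), 1: np.float64(-152.769), 2: np.float64(160.323), 5: np.float64(0.1)} rms px 1.064
{'fl': [2.78, 0.23], 'fr': [-1.34, 2.04], 'r': [0.34, -0.24], 'l': [-0.98, -0.56], 'br': [0.12, -0.97], 'b': [-0.26, 0.46], 'nl': [-1.01, -0.33], 'nr': [0.34, -0.63]}
{0: np.float64(676.72), 1: np.float64(-150.671), 3: np.float64(0.017), 4: np.float64(0.017), 5: np.float64(0.096)} rms px 1.083
{'fl': [2.98, 0.24], 'fr': [-1.52, 2.04], 'r': [0.02, -0.23], 'l': [-0.4, -0.49], 'br': [-0.04, -0.95], 'b': [-0.08, 0.52], 'nl': [-1.04, -0.38], 'nr': [0.07, -0.69]}
{0: np.float64(689.534), 1: np.float64(-152.695), 2: np.float64(161.158), 3: np.float64(0.008), 4: np.float64(-0.007), 5: np.float64(0.098)} rms px 1.062
{'fl': [2.76, 0.27], 'fr': [-1.34, 1.99], 'r': [0.37, -0.31], 'l': [-1.01, -0.42], 'br': [0.17, -1.0], 'b': [-0.21, 0.54], 'nl': [-1.05, -0.35], 'nr': [0.32, -0.71]}
initial
{0: np.float64(485.847), 1: np.float64(-20.644), 5: np.float64(-0.046)} rms px 0.306
{'fl': [-0.33, -0.44], 'fr': [-0.41, -0.56], 'r': [-0.09, -0.31], 'l': [0.54, 0.18], 'br': [-0.21, -0.11], 'b': [0.22, 0.24], 'bl': [0.17, 0.29], 'bk': [0.12, 0.23], 'nl': [0.14, 0.01], 'nr': [-0.14, 0.53]}
{0: np.float64(485.519), 1: np.float64(-21.132), 3: np.float64(-0.021), 4: np.float64(0.009), 5: np.float64(-0.041)} rms px 0.286
{'fl': [-0.28, -0.46], 'fr': [-0.37, -0.45], 'r': [-0.11, -0.15], 'l': [0.55, 0.02], 'br': [-0.27, -0.0], 'b': [0.13, 0.21], 'bl': [0.09, 0.12], 'bk': [0.07, 0.01], 'nl': [0.23, 0.07], 'nr': [-0.05, 0.67]}
```

```bash
python3 - <<'E'
from pf import *
s2=pickle.load(open('s2.pkl','rb'))
o=dict(r=(492,215),l=(92,355),br=(432,115),b=(278,60),nl=(350,493),nr=(441,460))
p0=[681.1,-149.9,149.5,0,0,.109]
fit(s2,o,12,160,202,p0,[0,1,5]);fit(s2,o,12,160,202,p0,[0,1,2,5]);fit(s2,o,12,160,202,p0,[0,1,3,4,5])
# valve in scene via seat: shift in px
q=proj(s,[[679.8,-147.8,65]])[0]
for d in((-.86,-.36),(-1.57,-.93)): print('seat scene',at(s,q[0]+d[0],q[1]+d[1],65))
o=dict(fl=(447,281.5),)
save(s,'sv2.png',(170,245,215,285),16); save(c,'tv2.png',(300,105,330,135),20)
E
```

```text
{0: np.float64(678.189), 1: np.float64(-151.017), 5: np.float64(0.105)} rms px 0.505
{'r': [0.25, 0.26], 'l': [-0.17, -0.21], 'br': [0.08, -0.25], 'b': [-0.02, 1.29], 'nl': [-0.62, -0.35], 'nr': [0.49, -0.61]}
{0: np.float64(683.879), 1: np.float64(-151.886), 2: np.float64(155.077), 5: np.float64(0.105)} rms px 0.479
{'r': [0.4, 0.17], 'l': [-0.45, -0.15], 'br': [0.17, -0.45], 'b': [-0.1, 1.06], 'nl': [-0.61, -0.14], 'nr': [0.61, -0.44]}
{0: np.float64(676.773), 1: np.float64(-151.025), 3: np.float64(0.0), 4: np.float64(0.039), 5: np.float64(0.105)} rms px 0.372
{'r': [0.22, 0.19], 'l': [-0.15, -0.27], 'br': [0.01, -0.71], 'b': [-0.13, 0.57], 'nl': [-0.52, 0.22], 'nr': [0.57, -0.04]}
seat scene [ 678.66344313 -148.84849942   65.        ]
seat scene [ 677.20684345 -149.5850292    65.        ]
```

View pics/sv2.png

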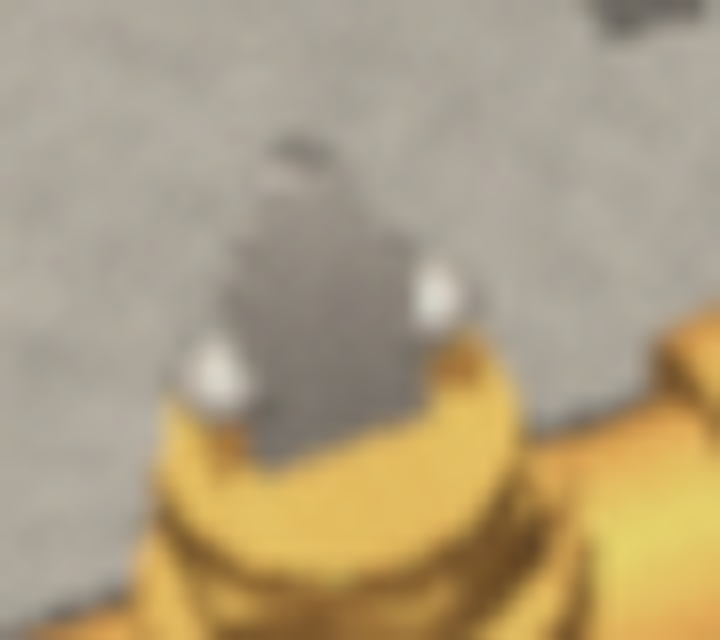

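View pics/tv2.png

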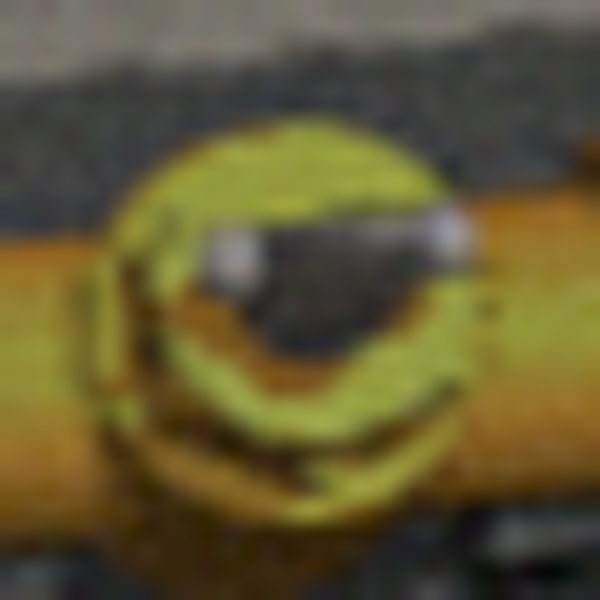

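```bash
python3 - <<'E'
from pf import *
p=at(s,*px(255,470,16,170,245),65);q=at(s,*px(428,415,16,170,245),65)
print('flat ends',p,q,'len',np.linalg.norm(p-q),'yaw',np.arctan2(*(q-p)[1::-1])-np.pi/2,'axis',(p+q)/2-2*np.array([np.cos(.11),np.sin(.11),0]))
T=lambda X,Y,z:at(c,*px(X,Y,20,300,105),z)
print('top seat: up',T(300,115,65),'right',T(478,290,65),'bottom',T(300,450,65))
# top: cylinder right/left/back edges as silhouette
o=dict(fr=(343,0),)
ko=dict(r=(343,322),l=(478,322))
# top knob fit
obs=dict(fr=(387,282),fl=(441,284),l=(478,322),r=(345,328),br=(344,379),b=(383,416),bl=(434,417),bk=(475,378),nr=(401,240),nl=(434,240))
fit(c,obs,5.6,180,150,[487,-20,23,0,0,-.05],[0,1,5])
E
```

```text
flat ends [ 680.08991938 -157.31271859   65.        ] [ 679.34283486 -140.32336944   65.        ] len 17.005767250554996 yaw 0.04394538737678588 axis [ 677.72846492 -149.03760062   65.        ]
top seat: up [ 698.05029992 -146.31835628   65.        ] right [ 679.72325868 -164.65335434   65.        ] bottom [ 662.68783936 -146.06004847   65.        ]
{0: np.float64(486.376), 1: np.float64(-20.436), 5: np.float64(-0.021)} rms px 0.45
{'fr': [-0.09, 0.65], 'fl': [-0.15, 0.56], 'l': [-0.16, 0.73], 'r': [0.44, -0.99], 'br': [0.34, -0.49], 'b': [-0.01, -0.09], 'bl': [0.5, 0.0], 'bk': [0.15, 0.34], 'nr': [-0.45, -0.44], 'nl': [-0.58, -0.28]}
```

```bash
python3 go.py 681 -147.8 303 3.2516
```

```text
t 4.75 pos [ 680.6 -149.1  328.1] rot [-3.1408e+00 -2.7000e-03 -3.0317e+00] F [ 0.   0.1 -0.8] op 0.5057137791074073
d [-0.6  1.3 25.1] r [-0.01 -0.03 -0.  ]
```

{"name": "play_rows", "arguments": {
  "increments": [
    {"dx": -0.6, "dy": 1.3, "dz": 6, "rx": 0, "ry": -0.03, "rz": 0},
    {"dx": -0.6, "dy": 1.3, "dz": 14, "rx": 0, "ry": -0.03, "rz": 0},
    {"dx": -0.6, "dy": 1.3, "dz": 21, "rx": 0, "ry": -0.03, "rz": 0},
    {"dx": -0.6, "dy": 1.3, "dz": 25, "rx": 0, "ry": -0.03, "rz": 0},
    {"dx": -0.6, "dy": 1.3, "dz": 25, "rx": 0, "ry": -0.03, "rz": 0},
    {"dx": -0.6, "dy": 1.3, "dz": 25, "rx": 0, "ry": -0.03, "rz": 0}
  ]
}}

```text
t: 5.25
eef_pos: [681.0, -147.7, 302.8]
tcp_rot: [-3.141, -0.0, -3.032]
ft_force: [0.4, 0.1, -1.5]
opening: 0.504
```

```bash
python3 go.py 681 -147.8 290 3.2516;  python3 -c "
from h import *
import pickle
c=viewer.read_camera('scene');save(c,'s3.png',(150,200,230,300),7);pickle.dump(c,open('s3.pkl','wb'))"; python3 go.py 681 -147.8 290 3.2516
```

```text
t 5.25 pos [ 681.  -147.7  302.8] rot [-3.1411e+00 -2.0000e-04 -3.0316e+00] F [ 0.4  0.1 -1.5] op 0.5041723805910854
d [-0.  -0.1 12.8] r [-0. -0. -0.]
t 5.3 pos [ 681.1 -147.7  303.1] rot [-3.1408e+00  4.0000e-04 -3.0316e+00] F [-0.3  0.6  0.1] op 0.5013098713341532
d [ 0.1 -0.  13.1] r [-0.01  0.    0.  ]
```

View pics/s3.png

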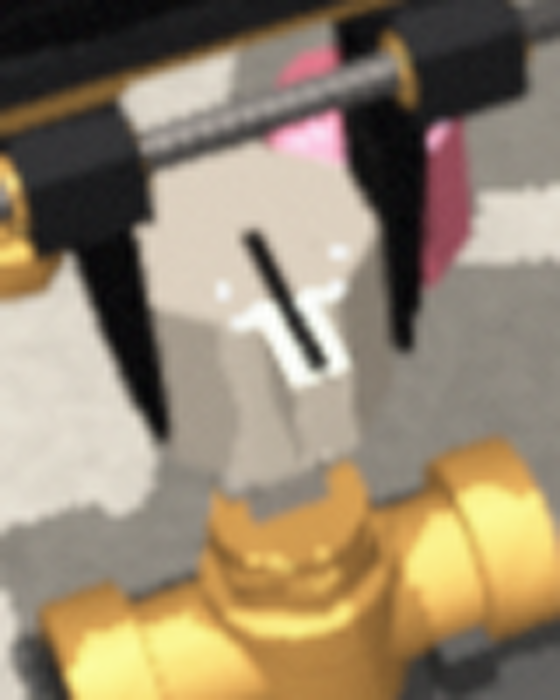

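The knob at (260,350) is upright with its nose to the front and sits just above the shaft, roughly centred. I'll lower it gently and watch the force.

{"name": "play_rows", "arguments": {
  "increments": [
    {"dx": 0, "dy": 0, "dz": 2, "rx": 0, "ry": 0, "rz": 0},
    {"dx": 0, "dy": 0, "dz": 4, "rx": 0, "ry": 0, "rz": 0},
    {"dx": 0, "dy": 0, "dz": 6, "rx": 0, "ry": 0, "rz": 0},
    {"dx": 0, "dy": 0, "dz": 8, "rx": 0, "ry": 0, "rz": 0},
    {"dx": 0, "dy": 0, "dz": 8, "rx": 0, "ry": 0, "rz": 0}
  ]
}}

```text
t: 5.72
eef_pos: [681.0, -147.8, 294.7]
tcp_rot: [-3.141, -0.0, -3.032]
ft_force: [0.3, 0.3, -0.7]
opening: 0.509
```

{"name": "play_rows", "arguments": {
  "increments": [
    {"dx": 0, "dy": 0, "dz": 2, "rx": 0, "ry": 0, "rz": 0},
    {"dx": 0, "dy": 0, "dz": 4, "rx": 0, "ry": 0, "rz": 0},
    {"dx": 0, "dy": 0, "dz": 6, "rx": 0, "ry": 0, "rz": 0},
    {"dx": 0, "dy": 0, "dz": 8, "rx": 0, "ry": 0, "rz": 0},
    {"dx": 0, "dy": 0, "dz": 8, "rx": 0, "ry": 0, "rz": 0}
  ]
}}

```text
t: 6.13
eef_pos: [680.9, -147.7, 286.1]
tcp_rot: [-3.141, -0.001, -3.032]
ft_force: [0.6, -0.7, -0.0]
opening: 0.501
```

{"name": "play_rows", "arguments": {
  "increments": [
    {"dx": 0, "dy": 0, "dz": 1.5, "rx": 0, "ry": 0, "rz": 0},
    {"dx": 0, "dy": 0, "dz": 3, "rx": 0, "ry": 0, "rz": 0},
    {"dx": 0, "dy": 0, "dz": 4.5, "rx": 0, "ry": 0, "rz": 0},
    {"dx": 0, "dy": 0, "dz": 4.5, "rx": 0, "ry": 0, "rz": 0}
  ]
}}

```text
t: 6.47
eef_pos: [681.2, -147.7, 282.5]
tcp_rot: [-3.141, 0.001, -3.032]
ft_force: [0.1, -0.1, 4.3]
opening: 0.503
```

Contact with the catch at the expected height. Pushing on.

{"name": "play_rows", "arguments": {
  "increments": [
    {"dx": 0, "dy": 0, "dz": 3, "rx": 0, "ry": 0, "rz": 0},
    {"dx": 0, "dy": 0, "dz": 6, "rx": 0, "ry": 0, "rz": 0},
    {"dx": 0, "dy": 0, "dz": 9, "rx": 0, "ry": 0, "rz": 0},
    {"dx": 0, "dy": 0, "dz": 9, "rx": 0, "ry": 0, "rz": 0}
  ]
}}

```text
t: 6.8
eef_pos: [681.0, -147.6, 272.7]
tcp_rot: [-3.141, 0.0, -3.032]
ft_force: [-1.0, 0.4, -3.9]
opening: 0.504
```

{"name": "play_rows", "arguments": {
  "increments": [
    {"dx": 0, "dy": 0, "dz": 2, "rx": 0, "ry": 0, "rz": 0},
    {"dx": 0, "dy": 0, "dz": 4, "rx": 0, "ry": 0, "rz": 0},
    {"dx": 0, "dy": 0, "dz": 6, "rx": 0, "ry": 0, "rz": 0},
    {"dx": 0, "dy": 0, "dz": 7.5, "rx": 0, "ry": 0, "rz": 0},
    {"dx": 0, "dy": 0, "dz": 7.5, "rx": 0, "ry": 0, "rz": 0}
  ]
}}

```text
t: 7.22
eef_pos: [681.1, -147.6, 265.9]
tcp_rot: [-3.141, 0.001, -3.032]
ft_force: [-0.2, 1.4, 4.1]
opening: 0.507
```

```bash
python3 -c "
from h import *
import pickle
c=viewer.read_camera('scene');save(c,'s4.png',(150,200,230,300),7);print(env.state()['ft_force'],env.state()['eef_pos'])"
```

```text
[-0.16972884  0.80516988  4.22549956] [ 681.12725418 -147.57324775  265.90012902]
```

View pics/s4.png

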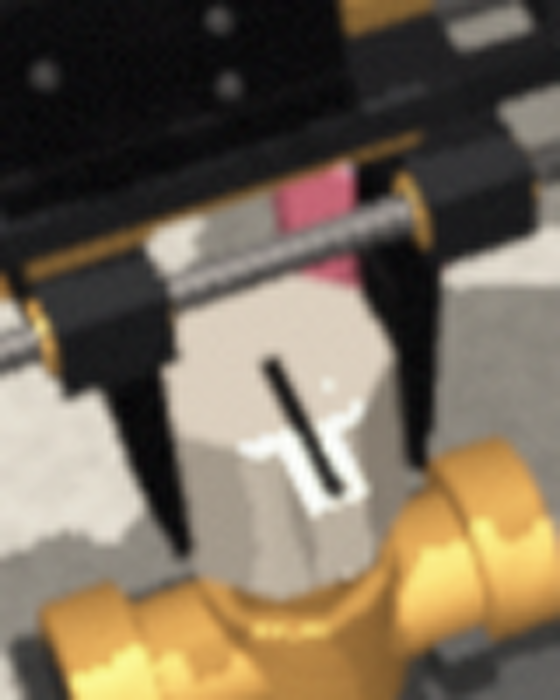

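The knob is down against the seat at about (290,590) in the crop. I'll press 3 mm more to be sure, then release.

{"name": "play_rows", "arguments": {
  "increments": [
    {"dx": 0, "dy": 0, "dz": 1.5, "rx": 0, "ry": 0, "rz": 0},
    {"dx": 0, "dy": 0, "dz": 3, "rx": 0, "ry": 0, "rz": 0},
    {"dx": 0, "dy": 0, "dz": 3, "rx": 0, "ry": 0, "rz": 0}
  ]
}}

```text
t: 7.52
eef_pos: [681.0, -147.5, 265.8]
tcp_rot: [-3.14, 0.002, -3.031]
ft_force: [-8.5, 3.3, 23.1]
opening: 0.506
```

{"name": "play_rows", "arguments": {
  "increments": [
    {"dx": 0, "dy": 0, "dz": -1, "rx": 0, "ry": 0, "rz": 0},
    {"dx": 0, "dy": 0, "dz": -1, "rx": 0, "ry": 0, "rz": 0},
    {"dx": 0, "dy": 0, "dz": -1, "rx": 0, "ry": 0, "rz": 0},
    {"dx": 0, "dy": 0, "dz": -1, "rx": 0, "ry": 0, "rz": 0},
    {"dx": 0, "dy": 0, "dz": -1, "rx": 0, "ry": 0, "rz": 0},
    {"dx": 0, "dy": 0, "dz": -1, "rx": 0, "ry": 0, "rz": 0}
  ],
  "fingers": 0.8
}}

```text
t: 8.02
eef_pos: [681.0, -147.5, 266.4]
tcp_rot: [-3.141, 0.001, -3.031]
ft_force: [-0.6, -0.7, -0.8]
opening: 0.792
```

{"name": "play_rows", "arguments": {
  "increments": [
    {"dx": 0, "dy": 0, "dz": -10, "rx": 0, "ry": 0, "rz": 0},
    {"dx": 0, "dy": 0, "dz": -30, "rx": 0, "ry": 0, "rz": 0},
    {"dx": 0, "dy": 0, "dz": -60, "rx": 0, "ry": 0, "rz": 0},
    {"dx": 0, "dy": 0, "dz": -90, "rx": 0, "ry": 0, "rz": 0},
    {"dx": 20, "dy": 0, "dz": -115, "rx": 0, "ry": 0, "rz": 0},
    {"dx": 50, "dy": 0, "dz": -125, "rx": 0, "ry": 0, "rz": 0},
    {"dx": 80, "dy": 0, "dz": -130, "rx": 0, "ry": 0, "rz": 0},
    {"dx": 110, "dy": 0, "dz": -130, "rx": 0, "ry": 0, "rz": 0}
  ]
}}

```text
t: 8.68
eef_pos: [570.1, -159.4, 398.2]
tcp_rot: [-3.139, 0.004, -3.031]
ft_force: [0.5, -1.0, 0.7]
opening: 0.801
```

{"name": "play_rows", "arguments": {
  "increments": [
    {"dx": 30, "dy": 0, "dz": 0, "rx": 0, "ry": 0, "rz": 0},
    {"dx": 60, "dy": 0, "dz": 0, "rx": 0, "ry": 0, "rz": 0},
    {"dx": 60, "dy": 0, "dz": 0, "rx": 0, "ry": 0, "rz": 0},
    {"dx": 60, "dy": 0, "dz": 0, "rx": 0, "ry": 0, "rz": 0}
  ]
}}

```text
t: 9.02
eef_pos: [509.6, -166.2, 399.2]
tcp_rot: [-3.138, 0.005, -3.032]
ft_force: [0.3, 0.7, 0.9]
opening: 0.802
```

```bash
python3 -c "
from ov import *
s4=viewer.read_camera('scene');c4=viewer.read_camera('top')
pickle.dump((s4,c4),open('f.pkl','wb'))
k=(678.5,-149,.11,knob(65)[:2]); k2=(680,-147,.11,knob(65)[:2])
over(s4,(140,230,230,310),8,[k],'f1.png');save(c4,'f2.png',None,1.5);print(env.state()['ft_force'],env.state()['t'])"
```

```text
[-0.12162012  0.44852651  0.69448689] 9.1167
```

View pics/f1.png

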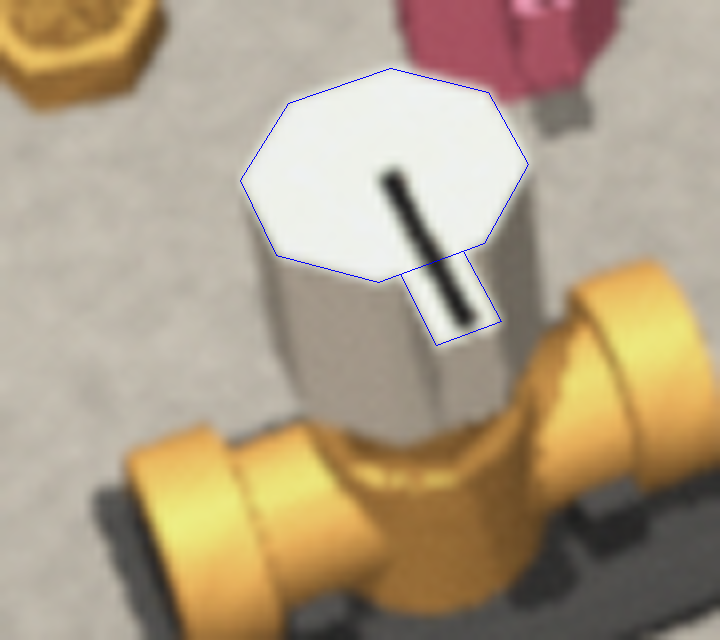

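View pics/f2.png

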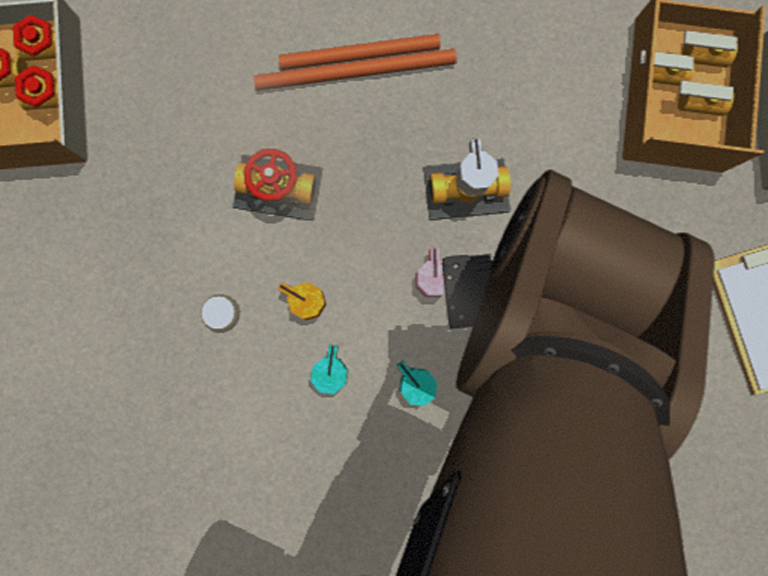

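The knob outline modelled at the home position matches the scene image, so it is seated. The nose points the flat's way, and the other parts, including the round knob at (220,313), look unmoved. Handing in.

```bash
python3 -c "
from cell import env
print(env.job_done())"
```

```text
the job is handed in; nothing more can be done
None
```

The white pointer knob is on the bare D-shaft, snapped home and released, and I handed the job in at about 9 s of the 35 s allowed. The hand-in reports no verdict, so this rests on my own checks.

**What I did:** I gripped the knob on its flat faces and turned it about 9 degrees to match the shaft's flat. I lowered it onto the shaft and pushed it past the catches. It then met the seat at the expected height, and a further push of about 23 N moved it no further. I opened the gripper and backed the arm away.

**Last checks:**
- **Seating:** The knob's outline, drawn at the fully home position, matched the scene image to about a pixel. That shows it upright, with its nose on the flat's side.
- **Robot clear:** The wrist force was near zero after release, so the robot was touching nothing.
- **Other parts:** The round knob and the coloured look-alikes looked unmoved in the top view.

**Disagreements:**
- **Cameras:** The two cameras disagreed by about 2 mm on the valve's position, which is within their calibration, so I aimed between them.
- **Valve angle:** One reading of the shaft's flat gave 0.04 rad, against 0.10 to 0.12 from the valve's base plate. I used 0.11, and the knob went on without side force.

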